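# Cull the broken shoe trees into the rack's bin

### The arm

A 6-joint arm with a two-finger parallel gripper is mounted at the origin on the work surface. World frame = base frame: x ahead of the robot, y to its left, z up, the work surface at z = 0. Lengths are in mm, angles in rad, forces in N, time in s.
With the tool pointing down it reaches from about 300 to 875 mm from the base axis. Payload 6.4 kg.
Tool frame: the origin (TCP) lies midway between the tips of the shut fingers; the grasp point (between the pads) lies 19 mm behind it; z points along the fingers, y is the line along which they close (so a half turn about z gives the same grasp; the last joint's range is limited). The gripper opens to 85 mm and grips with 20 to 120 N. Pads are 22 mm wide; open, the fingers measure 114 mm over their backs; the gripper's body (76 mm by 85 mm) begins 54 mm behind the grasp point. The pads swing forward as they close: fully open they stand 13 mm farther back than shut.
Start: joints at [-1.544, 0.181, 1.607, -0, 1.354, -0.206], TCP at [132.67, -559.5, 231.288] pointing down, gripper open.
Joint ranges: [-2.99, 2.99], [-0.89, 2.07], [0.3, 2.58], [-1.14, 4.28], [0, 2.63], [-3.12, 3.12]. Speed limits (rad/s): [2.57, 2.57, 3.01, 3.14, 3.14, 3.14].

### API

Orientations are given as a unit quaternion [w, x, y, z].
In Python, from bench import * gives the robot as it stands. The module is installed in compiled form; this text tells all that it offers.
- The arm moves only by the tool drive_tool, never from a script. Its argument "plan" is a list that holds one entry, the list of rows, each a list of 6 numbers: the shift along the tool's x, y, z in m, then the turn, a rotation vector about the tool's x, y, z in rad. A call has 1 to 8 rows; each row is the pose to reach, as a shift and turn from the pose commanded when the call began, along the tool's axes at that moment; what a row does not reach only later rows make up. A row lasts 1/12 s, in which the tool goes at most 41.7 mm and 7.16 degrees, less where a joint would pass 70% of its speed; a pose out of reach is approached as far as the arm can. A call with a gripper value outside its range is refused whole. "gripper" is the finger opening in m, from 0 to 0.0854, set as the call begins (left out, the last holds). The fingers move at their own pace and stop on an object; the grip force is fixed at half the most. Time passes only in rows, so rows that repeat a pose let the fingers close. It gives the time, the measured TCP pose, the force, the opening and the grip force at its end, in the units of the state.
- observe(): the state, without advancing time (a new reading comes with each control period).
- get_image(name): name is "scene" or "side" or "wrist"; returns a dict with "img" (400x640x3 uint8, red, green, blue), "fovy" (degrees; the focal length in pixels is half the picture's height over the tangent of half this angle, whatever the lens; pixels are square), "cx", "cy" (the principal point, pixels), "pose" (4x4, takes a point from camera to world coordinates); the wrist camera has in their place "mount" (4x4, takes a point from camera to tool coordinates, whose origin is the TCP and whose axes are the flange's). Camera axes: x right, y down, z forward; pixel columns grow to the right and rows downward; lengths in mm; the calibration is good to about 2 mm. A picture is of the moment at which its call begins: read the wrist's pose just before it. There is no depth.
- sign_off(): hands the job in; it is judged then, once.
The state is a dict: "t": time; "joint_positions": joint angles; "dq": joint speeds; "tau": joint torques, N m; "tcp_pos": TCP position; "eef_rot": TCP orientation; "ft_force": force on the tool from outside, world axes, zero at the start; "torque": the same for the moment, N m; "opening": finger opening in mm; "finger_force": force on a finger pad.
Only numpy, scipy, OpenCV 4.12 (cv2) and the standard library are available. Lean on these libraries where they do the work, as an engineer would, in place of code of your own. Each camera call takes 0.05 s, during which the arm holds its last target. There are 200 camera calls.

### The job

Two of the five wooden shoe trees on the low rack are broken: one is snapped off short, one has half its toe chipped away. Slide those two along the deck and over its edge into the open bin, without picking them up, then fold the flap down fully shut over the bin. Leave the three whole trees, the brush and everything else where they are.

Things in the scene. Friction and masses are not known exactly. Their poses are not given: they have to be found in the camera images.
- rack: Low grey sheet-metal shoe rack, fixed: a flat rimless deck, and in front of it, on the robot's side, an open-topped bin. Origin: at ledge level below the middle of the deck's front edge (where deck and bin meet); x points away from the bin across the deck, y along the rack, z up. Deck: x 0 to 165 mm, y -210 to 210 mm, top at z = 140 mm.
- bin (a point): Middle of the bin's floor (rack x = -69, z = 12 mm). Inside, the bin spans rack x -136 to 0 mm, y -206 to 206 mm; its wall tops are level with the deck, z = 140 mm. Axes as the rack's.
- deck (a point): Middle of the row on the deck top (rack x = 66, y = 0, z = 140 mm). Six things lie side by side along the rack's y in any order at 64 mm pitch, five shoe trees and a brush, each pointing along the rack's x within about 3 degrees, their origins within 8 mm of this line.
- flap (a joint): Hinge angle (rad) of the bin's metal flap: 414 mm wide, 138 mm from hinge to free edge, 3 mm thick, 8 mm rolled bar at the edge, 0.4 kg. Hinge along rack y at rack x = -140, z = 142 mm. 0 = closed, level over the bin; pi/2 upright; more leans to the robot. Starts upright within 0.3; range 0 to 2. Stiff: stays where left, about 4 N at the edge moves it.
- flap_edge (a point): Middle of the flap's free edge, 138 mm from the hinge.
- tree_short: Wooden child's shoe tree on the deck, toe towards the bin: rounded forepart, narrow stem, square heel. Odd: snapped off behind the forepart, no heel; only an 8 mm stub of stem (18 mm wide, 4 to 24 mm above the deck) is left: 70 mm long, 42 wide, 32 high. Origin: underside, on the stem's centre line, 57 mm behind the toe tip; x from toe to heel, z up. Its stub ends at x = +13 mm. 0.07 to 0.14 kg.
- tree_chipped: Wooden child's shoe tree on the deck, toe towards the bin: rounded forepart, narrow stem, square heel. Odd: the +y half of its toe has broken away, the front 48 mm is only 21 mm wide, on the -y side; stem and heel whole; 114 mm long, 34 high. Origin: underside, on the stem's centre line, 57 mm behind the toe tip; x from toe to heel, z up. Heel end flat at x = +57 mm, 32 mm wide. 0.08 to 0.15 kg.
- tree_good_a: Wooden child's shoe tree on the deck, toe towards the bin: rounded forepart, narrow stem, square heel. Whole: 114 mm long, 42 mm wide (heel 32 mm), 34 mm high (forepart 32, stem 24), flat at the heel end (x = +57 mm). Origin: underside, on the stem's centre line, 57 mm behind the toe tip; x from toe to heel, z up. 0.14 kg. To be left alone.
- tree_good_b: Wooden child's shoe tree on the deck, toe towards the bin: rounded forepart, narrow stem, square heel. Whole: 114 mm long, 42 mm wide (heel 32 mm), 34 mm high (forepart 32, stem 24), flat at the heel end (x = +57 mm). Origin: underside, on the stem's centre line, 57 mm behind the toe tip; x from toe to heel, z up. 0.14 kg. To be left alone.
- tree_good_c: Wooden child's shoe tree on the deck, toe towards the bin: rounded forepart, narrow stem, square heel. Whole: 114 mm long, 42 mm wide (heel 32 mm), 34 mm high (forepart 32, stem 24), flat at the heel end (x = +57 mm). Origin: underside, on the stem's centre line, 57 mm behind the toe tip; x from toe to heel, z up. 0.14 kg. To be left alone.
- brush: Hard bristle brush lying bristles down on the deck among the trees: 112 mm long, 42 mm wide, 34 mm high, wooden back on a black bristle block. Origin: centre of its underside. To be left alone.
- tin: Closed tin of shoe polish, 76 mm across, 28 mm high, on the ledge. Origin: centre of underside. Bystander.
- horn: Black plastic shoe horn, 186 mm long, up to 36 mm wide and 8 mm thick, flat on the ledge. Origin: underside, near its middle. Bystander.
- clog_l: Grey moulded clog, 218 mm long, 90 mm wide, 65 mm high, on the ledge. Origin: underside, near its middle. Bystander.
- dressing: White bottle of shoe dressing, 52 mm across, 130 mm tall. Origin: centre of underside. Bystander.
- cup: White mug, 72 mm across, 85 mm tall. Origin: centre of underside. Bystander.
There are look-alikes about, which are no part of the job. What is shaped like the tree_short but red is not meant. Leave any purple look-alike of the tree_chipped alone.

How it is judged:
By the outcome, as a careful person would: the job done as asked, in the order asked, and still so for the second after the job is handed in, with the robot touching nothing.
It also fails if it takes over 64 s, if anything falls off the work surface, if the arm or the gripper's body presses on something with over 40 N, if the wrist force passes 120 N, or if a joint passes its speed limit or range.

## Working session

There is one attempt and no reset: what is moved stays moved. The work goes in short steps, Python scripts to look and compute and a tool call to move; the robot and the scene stay as the last step left them, time stands still between calls to the robot, and variables do not carry over. Pictures are saved under pics/ and viewed, at most 12 in all, crops included, and the job is handed in when it is done.

Besides the shell and the picture viewer there is one more tool, called after "Request:" as name(argument=value, ...) on one line, values as JSON. drive_tool: Moves the arm, as the interface text tells. Its arguments: {"type":"object","properties":{"plan":{"type":"array"},"gripper":{"type":"number"}},"required":["plan"]}

```bash
mkdir -p pics
cat > h.py <<'E'
from bench import *
import numpy as np, cv2
from scipy.spatial.transform import Rotation as R
def K(d):
    f=d["img"].shape[0]/2/np.tan(np.radians(d["fovy"])/2); return f,d.get("cx"),d.get("cy")
def ray(d,u,v,P=None):
    P=np.array(d["pose"]) if P is None else P
    f,cx,cy=K(d); r=P[:3,:3]@np.array([(u-cx)/f,(v-cy)/f,1]); return P[:3,3],r
def onz(d,u,v,z,P=None):
    o,r=ray(d,u,v,P); return o+r*(z-o[2])/r[2]
def proj(d,p,P=None):
    P=np.array(d["pose"]) if P is None else P
    f,cx,cy=K(d); q=P[:3,:3].T@(np.array(p)-P[:3,3]); return np.array([cx+f*q[0]/q[2],cy+f*q[1]/q[2]])
def save(n,img): cv2.imwrite("pics/"+n,cv2.cvtColor(img,cv2.COLOR_RGB2BGR))
E
python3 - <<'E'
from h import *
import pickle
s=observe();print({k:np.round(v,3) for k,v in s.items()})
D={}
for n in["scene","side"]:
    d=get_image(n);D[n]=d;save(n+".png",d["img"]);print(n,d["fovy"],d["cx"],d["cy"],np.round(d["pose"],2).tolist())
d=get_image("wrist");D["wrist"]=d;save("wrist.png",d["img"]);print(d["fovy"],np.round(d["mount"],3).tolist())
pickle.dump((s,D),open("d0.pkl","wb"))
E
```

```text
{'t': np.float64(0.0), 'joint_positions': array([-1.544,  0.182,  1.608,  0.   ,  1.354, -0.206]), 'dq': array([ 0.001,  0.   ,  0.   , -0.   , -0.001, -0.001]), 'tau': array([ 0.0000e+00, -4.4487e+01, -3.5134e+01, -0.0000e+00,  9.0000e-03,
       -0.0000e+00]), 'tcp_pos': array([ 132.645, -558.943,  230.415]), 'eef_rot': array([-0.001,  0.993,  0.116,  0.   ]), 'ft_force': array([ 0.662, -0.935,  1.097]), 'torque': array([-0.038, -0.03 ,  0.074]), 'finger_force': np.float64(0.0), 'opening': np.float64(85.719)}
scene 57.640908927445956 316.4073972970617 198.8929562584289 [[0.02, 0.56, -0.83, 1546.18], [1.0, -0.01, 0.02, -11.51], [0.0, -0.83, -0.56, 745.66], [0.0, 0.0, 0.0, 1.0]]
side 43.662081806637154 315.93651032770117 194.0703870759454 [[0.84, -0.33, 0.43, -155.04], [-0.54, -0.52, 0.66, -1139.67], [0.0, -0.79, -0.62, 1197.85], [0.0, 0.0, 0.0, 1.0]]
68.71032033922434 [[0.0, -0.965, -0.261, 66.843], [1.0, -0.0, 0.001, -0.542], [-0.001, -0.261, 0.965, -143.078], [0.0, 0.0, 0.0, 1.0]]
```

View pics/scene.png

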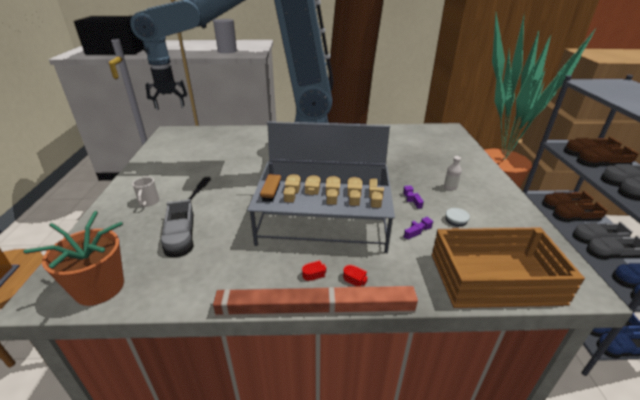

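View pics/side.png

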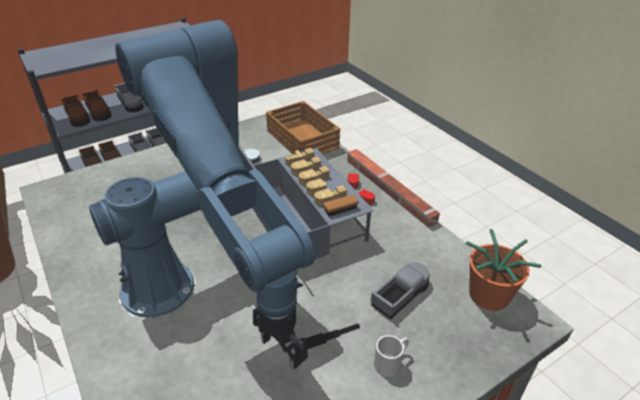

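The scene view shows the brush at (270,187) and trees at (292,187), (313,185; short?), (333,190), (355,191) and (376,192; narrow toe, chipped?). The red and purple look-alikes lie on the work surface. Next I'll enlarge both views.

Run:
```python
from h import *
import pickle
s,D=pickle.load(open("d0.pkl","rb"))
a=cv2.resize(D["scene"]["img"][115:250,240:405],None,fx=4.4,fy=4.4,interpolation=cv2.INTER_CUBIC)
save("c1.png",a[:600])
b=cv2.resize(D["side"]["img"][135:255,260:390],None,fx=5,fy=5,interpolation=cv2.INTER_CUBIC)
save("c2.png",b)
```

```text
(no output)
```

View pics/c1.png

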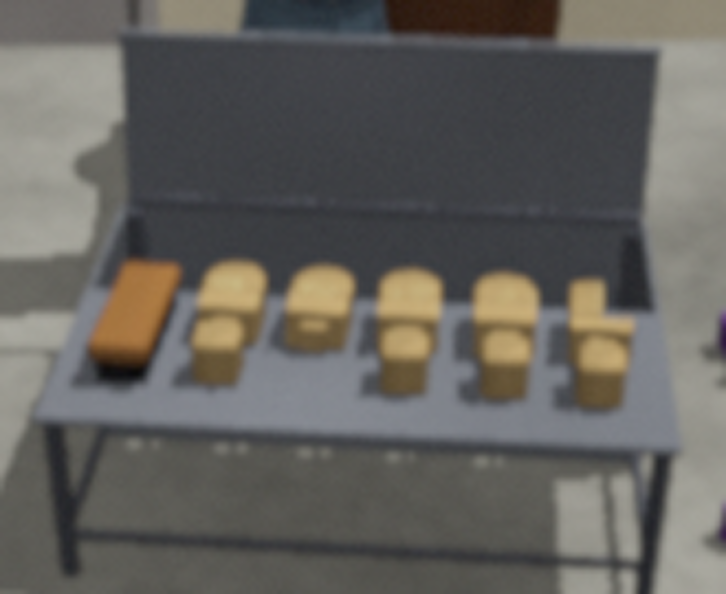

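View pics/c2.png

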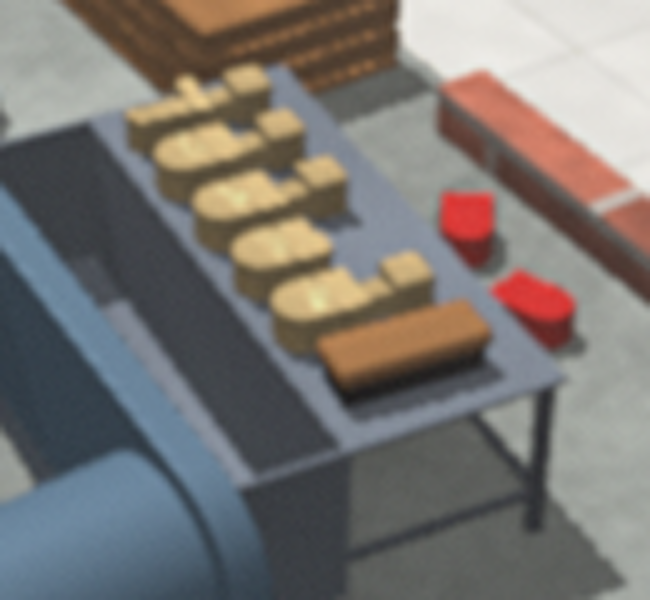

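Both crops agree. The rack's y axis runs left to right in the scene view.
- Brush at (270,187).
- Whole trees at (292,187), (333,190) and (355,191).
- tree_short at (312,184): there is no heel, only a stub.
- tree_chipped at (376,192): the +y half of the toe is missing.
- The red ones at (314,270) and (355,274) and the purple ones at (413,197) and (418,228) are off the rack and are not meant.

Next I'll measure.

```bash
cat > m.py <<'E'
from h import *
import pickle
s,D=pickle.load(open("d0.pkl","rb"))
S=D["scene"];T=D["side"]
c=lambda u,v:(240+u/4.4,115+v/4.4)
e=lambda u,v:(260+u/5,135+v/5)
for n,p,z in [("backL",(40,418),140),("backR",(677,445),140),("hingeL",(128,205),142),("hingeR",(642,215),142),("frontL",(83,288),140),("frontR",(655,308),140)]:
    print(n,onz(S,*c(*p),z).round(0))
for n,p in [("back-y",(563,380)),("back+y",(285,66)),("front-y",(345,447)),("front+y",(92,124))]: print("side",n,onz(T,*e(*p),140).round(0))
# tops: heel top back edge / stub
for n,p,z in [("heel0",(218,349),174),("shortstub",(314,320),164),("heel3",(406,359),174),("heel4",(505,364),174),("chipheel",(601,373),174)]:
    print(n,onz(S,*c(*p),z).round(0))
# flap edge: on the vertical plane through angle
for p in [(125,38),(657,50)]:
    for th in (1.3,1.57,1.85):
        o,r=ray(S,*c(*p)); print(p,th,onz(S,*c(*p),142+138*np.sin(th)).round(0))
E
python3 m.py
```

```text
backL [ 695. -183.  140.]
backR [734. 225. 140.]
hingeL [ 405. -150.  142.]
hingeR [431. 259. 142.]
frontL [ 530. -173.  140.]
frontR [568. 243. 140.]
side back-y [ 687. -193.  140.]
side back+y [739. 221. 140.]
side front-y [ 530. -170.  140.]
side front+y [574. 232. 140.]
heel0 [667. -67. 174.]
shortstub [617.  -4. 164.]
heel3 [682.  55. 174.]
heel4 [689. 119. 174.]
chipheel [701. 179. 174.]
(125, 38) 1.3 [ 384. -145.  275.]
(125, 38) 1.57 [ 397. -143.  280.]
(125, 38) 1.85 [ 384. -145.  275.]
(657, 50) 1.3 [417. 258. 275.]
(657, 50) 1.57 [429. 255. 280.]
(657, 50) 1.85 [416. 258. 275.]
```

Request:
drive_tool(plan=[[[0,0,-0.04,0,0,0],[0,0,-0.08,0,0,0.1],[0.6175,-0.462,-0.09,0,0,0.332],[0.6175,-0.462,-0.09,0,0,0.332],[0.6175,-0.462,-0.09,0,0,0.332],[0.6175,-0.462,-0.09,0,0,0.332],[0.6175,-0.462,-0.09,0,0,0.332],[0.6175,-0.462,-0.09,0,0,0.332]]], gripper=0)

```text
t: 0.82
tcp_pos: [293.6, -365.8, 314.4]
eef_rot: [-0.0, 0.999, -0.05, 0.0]
ft_force: [1.1, -0.0, 0.5]
opening: -0.4
finger_force: 0.0
```

```bash
cat >> h.py <<'E'
def tool(s):
    q=s["eef_rot"]; return R.from_quat([q[1],q[2],q[3],q[0]])
def to(x,y,z,yaw):
    s=observe(); r=tool(s)
    tgt=R.from_euler("z",yaw)*R.from_euler("x",np.pi)
    print("t",round(float(s["t"]),2),"tcp",np.round(s["tcp_pos"],1),"shift m",np.round(r.inv().apply(np.array([x,y,z])-s["tcp_pos"])/1000,4),"turn",np.round((r.inv()*tgt).as_rotvec(),3),"F",np.round(s["ft_force"],1))
RO=np.array([551,34.]);RY=-0.095
def rack(x,y): c,s=np.cos(RY),np.sin(RY); return RO+np.array([c*x-s*y,s*x+c*y])
E
python3 -c "
from h import *
to(627,33,320,-0.1)"
```

```text
t 0.82 tcp [ 293.6 -365.8  314.4] shift m [ 0.292  -0.43   -0.0056] turn [-0. -0.  0.] F [ 1.1 -0.   0.5]
```

Request:
drive_tool(plan=[[[0.292,-0.43,-0.006,0,0,0],[0.292,-0.43,-0.006,0,0,0],[0.292,-0.43,-0.006,0,0,0],[0.292,-0.43,-0.006,0,0,0],[0.292,-0.43,-0.006,0,0,0],[0.292,-0.43,-0.006,0,0,0],[0.292,-0.43,-0.006,0,0,0],[0.292,-0.43,-0.006,0,0,0]]])

```text
t: 1.48
tcp_pos: [507.4, -109.7, 318.3]
eef_rot: [0.0, 0.999, -0.049, 0.0]
ft_force: [0.7, -0.6, 0.2]
opening: 0.2
finger_force: 0.0
```

```bash
python3 -c "
from h import *
to(627,33,320,-0.1)"
```

```text
t 1.48 tcp [ 507.4 -109.7  318.3] shift m [ 0.1049 -0.1538 -0.0017] turn [ 0.    -0.     0.001] F [ 0.7 -0.6  0.2]
```

Request:
drive_tool(plan=[[[0.105,-0.154,-0.002,0,0,0],[0.105,-0.154,-0.002,0,0,0],[0.105,-0.154,-0.002,0,0,0],[0.105,-0.154,-0.002,0,0,0],[0.105,-0.154,-0.002,0,0,0],[0.105,-0.154,-0.002,0,0,0],[0.105,-0.154,-0.002,0,0,0]]])

```text
t: 2.07
tcp_pos: [626.3, 32.2, 319.3]
eef_rot: [0.0, 0.999, -0.048, -0.001]
ft_force: [0.0, -0.3, -0.3]
opening: -0.1
finger_force: 0.0
```

Run:
```python
from h import *
import pickle
s=observe();print(s["tcp_pos"])
d=get_image("wrist");print(d["cx"],d["cy"])
T=np.eye(4);T[:3,:3]=tool(s).as_matrix();T[:3,3]=s["tcp_pos"];P=T@np.array(d["mount"])
pickle.dump((s,d,P),open("w1.pkl","wb"));save("w1.png",d["img"])
```

```text
[626.25068211  32.15655021 319.31868541]
316.6027048500489 197.07855336805605
```

View pics/w1.png

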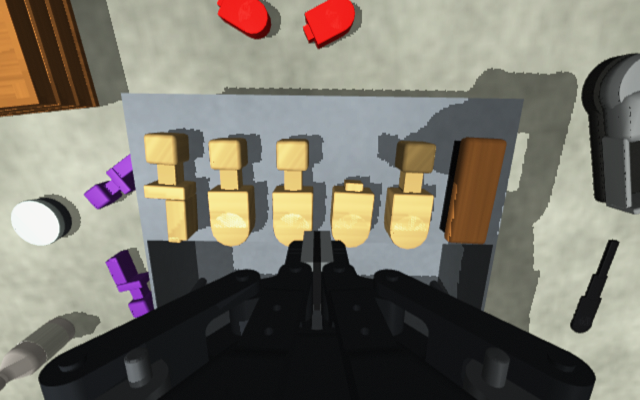

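The wrist view agrees. From left (+y) to right:
- tree_chipped: heel top at (165,148), toe half missing on the left.
- Two whole trees.
- tree_short: forepart at (353,213), stub end at (354,183).
- A whole tree, then the brush.

I'll use masks to get the corners.

Run:
```python
from h import *
import pickle
s,d,P=pickle.load(open("w1.pkl","rb"))
hsv=cv2.cvtColor(d["img"],cv2.COLOR_RGB2HSV)
m=cv2.inRange(hsv,(15,70,90),(32,255,255));m[:110]=0;m[260:]=0
for c in cv2.findContours(m,cv2.RETR_EXTERNAL,cv2.CHAIN_APPROX_NONE)[0]:
    if cv2.contourArea(c)<300: continue
    x,y,w,h=cv2.boundingRect(c);q=c[:,0]
    top=q[q[:,1]<=y+2]; l,r=top[:,0].min(),top[:,0].max()
    z=164 if h<80 else 174
    print((x,y,w,h),"back edge",onz(d,l,y,z,P).round(1)[:2],onz(d,r+1,y,z,P).round(1)[:2],"at base",onz(d,(l+r)/2,y,z,P).round(1)[:2])
print("deck back",onz(d,122,94,140,P).round(1),onz(d,523,98,140,P).round(1))
print("deck front",onz(d,149,240,140,P).round(1),onz(d,491,243,140,P).round(1))
```

```text
(331, 181, 44, 67) back edge [626.5   4. ] [624.6 -15.7] at base [625.6  -5.3]
(384, 143, 52, 106) back edge [660.5 -58. ] [657.7 -87. ] at base [659.2 -72. ]
(272, 140, 41, 107) back edge [675.5  66.5] [672.7  37.6] at base [674.2  52.5]
(207, 139, 43, 108) back edge [682.8 131.9] [680. 103.] at base [681.5 117.9]
(144, 133, 44, 110) back edge [694.4 192.2] [691.7 164.4] at base [693.1 178.7]
deck back [735.8 225.6 140. ] [ 691.5 -190.5  140. ]
deck front [572.2 238.1 140. ] [ 528.8 -166.9  140. ]
```

```bash
sed -i 's/RO=.*/RO=np.array([550,35.]);RY=-0.106/' h.py; python3 -c "
from h import *
to(650,-8,320,-0.106);to(650,-8,149,-.106)
for e in [(625.5,-5.3),(693.1,178.7)]:
  c,s=np.cos(RY),np.sin(RY);q=np.array(e)-RO;print('rack',c*q[0]+s*q[1],-s*q[0]+c*q[1])"
```

```text
t 2.12 tcp [625.9  31.2 319.6] shift m [ 0.0279  0.0366 -0.0004] turn [0.    0.002 0.008] F [-0.5 -0.2  0.4]
t 2.12 tcp [625.9  31.2 319.6] shift m [0.0281 0.0365 0.1706] turn [0.    0.002 0.008] F [-0.5 -0.2  0.4]
rack 79.34004284103146 -32.08578504545731
rack 127.09312548224848 158.03365924749525
```

Request:
drive_tool(plan=[[[0.028,0.0365,0,0,0,0.008],[0.028,0.0365,0,0,0,0.008],[0.028,0.0365,0.04,0,0,0.008],[0.028,0.0365,0.08,0,0,0.008],[0.028,0.0365,0.11,0,0,0.008],[0.028,0.0365,0.14,0,0,0.008],[0.028,0.0365,0.16,0,0,0.008],[0.028,0.0365,0.17,0,0,0.008]]])

```text
t: 2.78
tcp_pos: [647.8, -9.5, 146.7]
eef_rot: [-0.0, 0.998, -0.055, -0.003]
ft_force: [-0.2, -0.1, -1.2]
opening: 0.0
finger_force: 0.0
```

```bash
python3 -c "
from h import *
to(650,-8,149,-.106);p=rack(5,-32);to(*p,149,-.106)
d=get_image('side');save('s2.png',cv2.resize(d['img'][130:260,230:400],None,fx=4,fy=4))"
```

```text
t 2.78 tcp [647.8  -9.5 146.7] shift m [ 0.0021 -0.0017 -0.0023] turn [-0.     0.006 -0.004] F [-0.2 -0.1 -1.2]
t 2.78 tcp [647.8  -9.5 146.7] shift m [-0.0969 -0.0015 -0.0018] turn [-0.     0.006 -0.004] F [-0.2 -0.1 -1.2]
```

View pics/s2.png

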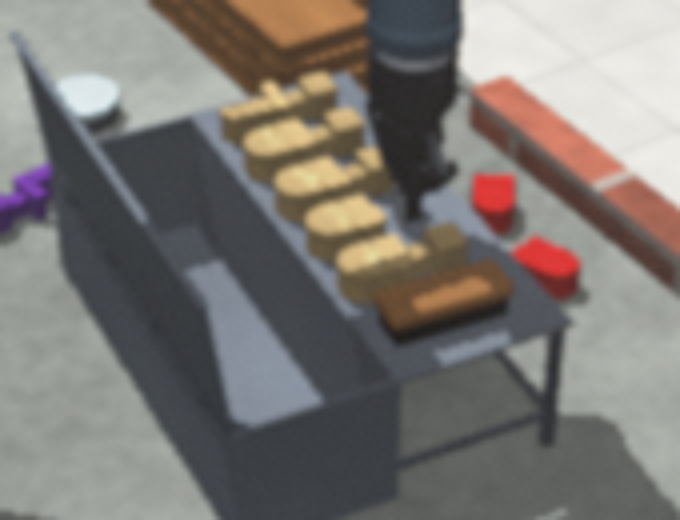

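The fingertips at (412,215) in the crop sit on the deck behind tree_short at (345,222), clear of its neighbours. Now I'll push.

Request:
drive_tool(plan=[[[-0.01,-0.001,-0.002,0,0,0],[-0.02,-0.001,-0.002,0,0,0],[-0.03,-0.001,-0.002,0,0,0],[-0.04,-0.001,-0.002,0,0,0],[-0.05,-0.001,-0.002,0,0,0],[-0.06,-0.001,-0.002,0,0,0],[-0.07,-0.001,-0.002,0,0,0],[-0.08,-0.001,-0.002,0,0,0]]])

```text
t: 3.5
tcp_pos: [571.7, 0.5, 154.7]
eef_rot: [0.0, 0.999, -0.054, 0.002]
ft_force: [0.3, 0.4, 0.5]
opening: 0.1
finger_force: 0.0
```

Request:
drive_tool(plan=[[[-0.01,0,0,0,0,0],[-0.02,0,0,0,0,0],[-0.03,0,0,0,0,0],[-0.035,0,0,0,0,0],[-0.035,0,0,0,0,0],[-0.035,0,0,0,0,0]]])

```text
t: 4.0
tcp_pos: [537.1, 4.7, 153.7]
eef_rot: [0.0, 0.999, -0.054, 0.001]
ft_force: [0.1, 0.2, -0.1]
opening: 0.1
finger_force: 0.0
```

```bash
python3 -c "
from h import *
to(*rack(115,158),230,-.106)
d=get_image('side');a=cv2.resize(d['img'][130:260,230:400],None,fx=4,fy=4)
save('s3.png',a)"
```

```text
t 4.0 tcp [537.1   4.7 153.7] shift m [ 0.1245 -0.1897 -0.076 ] turn [ 0.    -0.002 -0.002] F [ 0.1  0.2 -0.1]
```

View pics/s3.png

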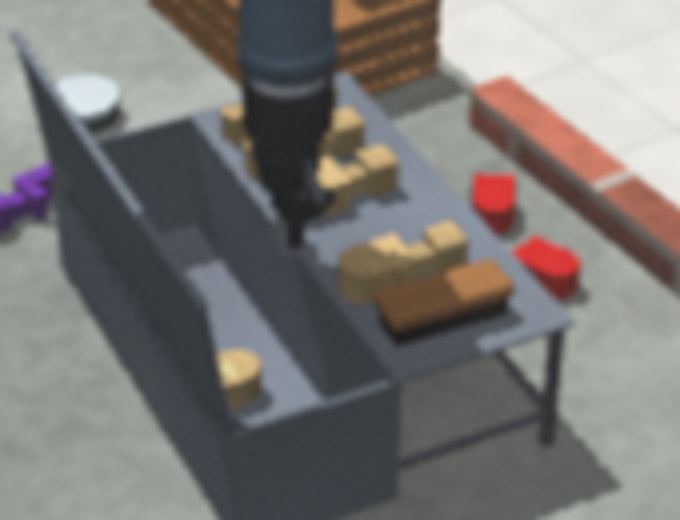

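tree_short has gone over the edge and lies in the bin at (240,372) in the crop. The neighbours look undisturbed. Next is tree_chipped.

```bash
python3 -c "
from h import *
to(*rack(151,157.5),240,-.106)"
```

```text
t 4.05 tcp [537.2   4.8 153.4] shift m [ 0.1604 -0.1892 -0.0863] turn [ 0.    -0.002 -0.002] F [-0.3 -0.1  0.7]
```

Request:
drive_tool(plan=[[[0,0,-0.04,0,0,0],[0,0,-0.08,0,0,0],[0.03,-0.035,-0.086,0,0,0],[0.055,-0.065,-0.086,0,0,0],[0.08,-0.095,-0.086,0,0,0],[0.105,-0.125,-0.086,0,0,0],[0.13,-0.155,-0.086,0,0,0],[0.16,-0.189,-0.086,0,0,0]]])

```text
t: 4.72
tcp_pos: [714.4, 175.0, 238.4]
eef_rot: [0.0, 0.999, -0.054, 0.0]
ft_force: [0.1, -0.5, 0.4]
opening: -0.2
finger_force: 0.0
```

```bash
python3 -c "
from h import *
to(*rack(151,157.5),152,-.106)"
```

```text
t 4.72 tcp [714.4 175.  238.4] shift m [ 0.0023 -0.0009  0.0864] turn [ 0.    -0.    -0.001] F [ 0.1 -0.5  0.4]
```

Request:
drive_tool(plan=[[[0,0,0.03,0,0,0],[0,0,0.055,0,0,0],[0,0,0.075,0,0,0],[0,0,0.085,0,0,0],[0,0,0.085,0,0,0],[0,0,0.085,0,0,0]]])

```text
t: 5.22
tcp_pos: [713.1, 173.4, 153.5]
eef_rot: [0.0, 0.999, -0.054, -0.0]
ft_force: [0.2, 0.4, 0.3]
opening: -0.1
finger_force: 0.0
```

```bash
python3 -c "
from h import *
to(*rack(-12,158),152,-.106)
d=get_image('wrist');save('w4.png',d['img'])"
```

```text
t 5.22 tcp [713.1 173.4 153.5] shift m [-0.1596 -0.0029  0.0015] turn [ 0.     0.    -0.001] F [0.2 0.4 0.3]
```

View pics/w4.png

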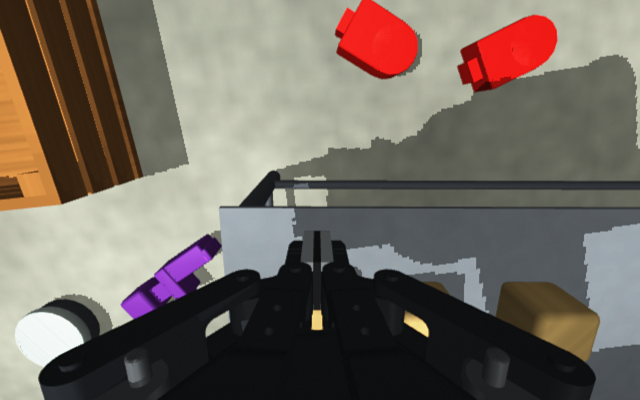

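The fingers are down behind the heel, which shows between them at (317,320), and inside the deck's back edge (row 207). Now I'll push.

Request:
drive_tool(plan=[[[-0.01,-0.001,0.001,0,0,0],[-0.02,-0.001,0.001,0,0,0],[-0.03,-0.001,0.001,0,0,0],[-0.04,-0.001,0.001,0,0,0],[-0.05,-0.002,0.001,0,0,0],[-0.06,-0.002,0.001,0,0,0],[-0.07,-0.002,0.001,0,0,0],[-0.08,-0.002,0.001,0,0,0]]])

```text
t: 5.93
tcp_pos: [635.0, 184.2, 155.7]
eef_rot: [-0.0, 0.999, -0.054, 0.003]
ft_force: [1.4, -0.3, 0.7]
opening: 0.3
finger_force: 0.4
```

Request:
drive_tool(plan=[[[-0.01,0,0,0,0,0],[-0.02,0,0,0,0,0],[-0.03,0,0,0,0,0],[-0.04,0,0,0,0,0],[-0.05,0,0,0,0,0],[-0.06,0,0,0,0,0],[-0.07,0,0,0,0,0],[-0.08,0,0,0,0,0]]])

```text
t: 6.6
tcp_pos: [554.1, 192.8, 153.8]
eef_rot: [-0.0, 0.999, -0.054, 0.001]
ft_force: [-0.0, 0.8, 0.2]
opening: 0.4
finger_force: 0.0
```

Request:
drive_tool(plan=[[[-0.008,0,0,0,0,0],[-0.015,0,0,0,0,0],[-0.015,0,0,0,0,0],[-0.015,0,0,0,0,0]]])

```text
t: 6.93
tcp_pos: [539.0, 194.4, 152.6]
eef_rot: [-0.0, 0.999, -0.053, 0.0]
ft_force: [0.2, -0.0, 0.4]
opening: 0.2
finger_force: 0.0
```

```bash
python3 -c "
from h import *
to(*rack(70,0),330,-.106)
d=get_image('side');a=cv2.resize(d['img'][130:260,230:400],None,fx=4,fy=4)
save('s5.png',a)"
```

```text
t 6.93 tcp [539.  194.4 152.6] shift m [ 0.098   0.1572 -0.1774] turn [-0.    -0.    -0.001] F [ 0.2 -0.   0.4]
```

View pics/s5.png

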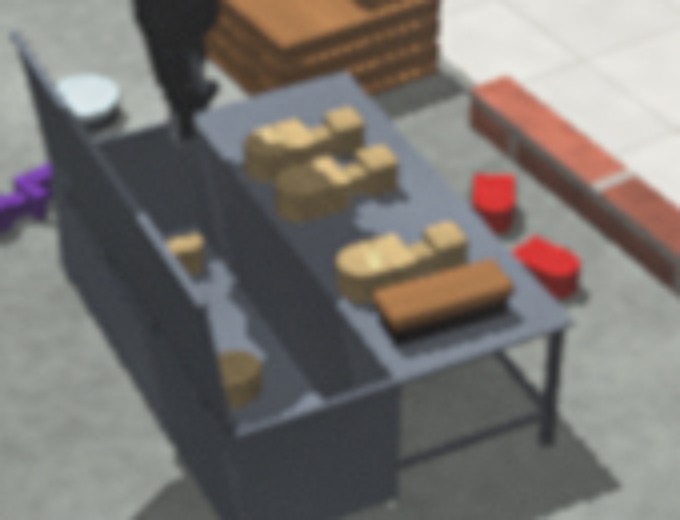

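Both broken trees are in the bin, at (240,375) and (185,253) in the crop. The three whole trees and the brush are in place. Next I'll rise and cross over the flap.

```bash
python3 -c "
from h import *
to(*rack(-185,0),345,-.106)"
```

```text
t 6.98 tcp [539.3 194.3 152.5] shift m [-0.1572  0.1575 -0.1926] turn [-0.    -0.001 -0.001] F [-0.2  0.3 -0.2]
```

Request:
drive_tool(plan=[[[0,0,-0.04,0,0,0],[0,0,-0.08,0,0,0],[0,0,-0.12,0,0,0],[0,0,-0.16,0,0,0],[0,0,-0.195,0,0,0],[0,0,-0.195,0,0,0],[0,0,-0.195,0,0,0]]])

```text
t: 7.57
tcp_pos: [540.8, 194.4, 350.4]
eef_rot: [-0.001, 0.999, -0.054, 0.003]
ft_force: [0.4, -0.4, -0.2]
opening: 0.0
finger_force: 0.0
```

```bash
python3 -c "
from h import *
to(*rack(-185,0),345,-.106)"
```

```text
t 7.57 tcp [540.8 194.4 350.4] shift m [-0.1588  0.1578  0.0042] turn [-0.001 -0.006 -0.001] F [ 0.4 -0.4 -0.2]
```

Request:
drive_tool(plan=[[[-0.02,0.02,0,0,0,0],[-0.04,0.04,0,0,0,0],[-0.065,0.065,0,0,0,0],[-0.09,0.09,0,0,0,0],[-0.115,0.115,0,0,0,0],[-0.14,0.14,0,0,0,0],[-0.158,0.158,0,0,0,0],[-0.158,0.158,0,0,0,0]]])

```text
t: 8.23
tcp_pos: [362.3, 52.4, 345.8]
eef_rot: [0.0, 0.998, -0.055, -0.001]
ft_force: [1.3, -0.2, 0.1]
opening: -0.2
finger_force: 0.0
```

```bash
python3 -c "
from h import *
to(*rack(-185,0),252,-.106);print(observe()['joint_positions'])
d=get_image('scene');a=cv2.resize(d['img'][70:230,220:430],None,fx=3.6,fy=3.6)
save('s6.png',a)"
```

```text
t 8.23 tcp [362.3  52.4 345.8] shift m [ 0.0038 -0.0026  0.0938] turn [ 0.001  0.003 -0.004] F [ 1.3 -0.2  0.1]
[-1.82780414e-01 -4.01926082e-01  1.90793383e+00 -1.26093396e-03
  1.63823050e+00  1.49761834e+00]
```

View pics/s6.png

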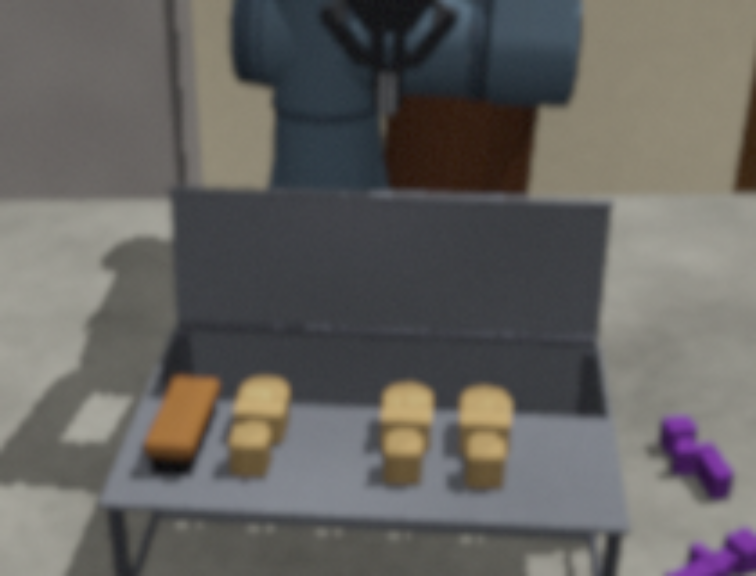

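The fingertips at (388,115) in the crop are above and behind the flap's edge (row 190). The flap looks upright and unmoved. Next I'll go down on the robot's side of it.

Request:
drive_tool(plan=[[[0,0,0.02,0,0,0],[0,0,0.04,0,0,0],[0,0,0.06,0,0,0],[0,0,0.08,0,0,0],[0,0,0.092,0,0,0],[0,0,0.092,0,0,0],[0,0,0.092,0,0,0]]])

```text
t: 8.87
tcp_pos: [364.8, 54.6, 254.3]
eef_rot: [-0.0, 0.999, -0.053, -0.002]
ft_force: [0.1, -0.6, 0.3]
opening: -0.3
finger_force: 0.0
```

```bash
python3 -c "
from h import *
to(*rack(-185,0),252,-.106)
s=observe();q=s['tcp_pos'][:2]-RO;c,sn=np.cos(RY),np.sin(RY);x0=c*q[0]+sn*q[1];z0=s['tcp_pos'][2];print(x0,z0)
for f in np.radians(range(0,91,6)):
  x=-140+115*np.sin(f)-1.5*np.cos(f)-11;z=142+115*np.cos(f)+1.5*np.sin(f);print(round(np.degrees(f)),np.round([x-x0,z0-z],1))"
```

```text
t 8.87 tcp [364.8  54.6 254.3] shift m [ 0.0013 -0.0001  0.0023] turn [-0.     0.003 -0.001] F [ 0.1 -0.6  0.3]
-186.27283992816427 254.26451813933005
0 [33.8 -2.7]
6 [45.8 -2.3]
12 [57.7 -0.5]
18 [69.4  2.4]
24 [80.7  6.6]
30 [91.5 11.9]
36 [101.7  18.3]
42 [111.1  25.8]
48 [119.7  34.2]
54 [127.4  43.5]
60 [134.1  53.5]
66 [139.7  64.1]
72 [144.2  75.3]
78 [147.4  86.9]
84 [149.5  98.8]
90 [150.3 110.8]
```

Request:
drive_tool(plan=[[[0.012,0,0,0,0,0],[0.024,0,0,0,0,0],[0.034,0,0,0,0,0],[0.046,0,0,0,0,0],[0.058,0,0,0,0,0],[0.069,0,0.002,0,0,0],[0.081,0,0.006,0,0,0],[0.0915,0,0.012,0,0,0]]])

```text
t: 9.53
tcp_pos: [457.2, 44.5, 244.2]
eef_rot: [0.0, 0.999, -0.053, 0.0]
ft_force: [-1.7, 0.8, 2.9]
opening: -0.1
finger_force: 1.4
```

```bash
python3 -c "
from h import *
s=observe();q=s['tcp_pos'][:2]-RO;c,sn=np.cos(RY),np.sin(RY);x0=c*q[0]+sn*q[1];z0=s['tcp_pos'][2];print(x0,z0,s['ft_force'].round(1))
for f in np.radians(range(30,91,6)):
  x=-140+115*np.sin(f)-1.5*np.cos(f)-11;z=142+115*np.cos(f)+1.5*np.sin(f);print(round(np.degrees(f)),np.round([x-x0,z0-z],1))"
```

```text
-93.26813582094022 244.16352358373172 [-1.7  0.8  2.9]
30 [-1.5  1.8]
36 [8.6 8.2]
42 [18.1 15.7]
48 [26.7 24.1]
54 [34.4 33.4]
60 [41.1 43.4]
66 [46.7 54. ]
72 [51.2 65.2]
78 [54.4 76.8]
84 [56.5 88.7]
90 [ 57.3 100.7]
```

Request:
drive_tool(plan=[[[0.01,0,0.006,0,0,0],[0.0195,0,0.014,0,0,0],[0.028,0,0.022,0,0,0],[0.036,0,0.032,0,0,0],[0.043,0,0.042,0,0,0],[0.048,0,0.052,0,0,0],[0.053,0,0.063,0,0,0],[0.056,0,0.075,0,0,0]]])

```text
t: 10.2
tcp_pos: [513.3, 38.3, 168.5]
eef_rot: [0.0, 0.999, -0.054, 0.001]
ft_force: [1.3, -0.6, 3.0]
opening: -0.4
finger_force: 0.9
```

```bash
python3 -c "
from h import *
s=observe();q=s['tcp_pos'][:2]-RO;c,sn=np.cos(RY),np.sin(RY);x0=c*q[0]+sn*q[1];z0=s['tcp_pos'][2];print(x0,z0,s['ft_force'].round(1))
for f in np.radians(range(78,91,6)):
  x=-140+115*np.sin(f)-1.5*np.cos(f)-11;z=142+115*np.cos(f)+1.5*np.sin(f);print(round(np.degrees(f)),np.round([x-x0,z0-z],1))"
```

```text
-36.823224735138865 168.4520915613894 [ 1.3 -0.6  3. ]
78 [-2.   1.1]
84 [ 0.  12.9]
90 [ 0.8 25. ]
```

Contact is still light at 3 N. I'll press down gently until it reaches the stop.

Request:
drive_tool(plan=[[[0,0,0.008,0,0,0],[0,0,0.015,0,0,0],[0,0,0.02,0,0,0],[0,0,0.023,0,0,0],[0,0,0.023,0,0,0],[0,0,0.023,0,0,0]]])

```text
t: 10.7
tcp_pos: [511.3, 38.4, 145.3]
eef_rot: [-0.0, 0.999, -0.054, -0.0]
ft_force: [0.3, -0.6, -0.5]
opening: -0.2
finger_force: 0.0
```

Request:
drive_tool(plan=[[[0,0,0.001,0,0,0],[0,0,0.002,0,0,0],[0,0,0.002,0,0,0],[0,0,0.002,0,0,0]]])

```text
t: 11.03
tcp_pos: [511.5, 38.4, 145.0]
eef_rot: [0.0, 0.999, -0.053, -0.0]
ft_force: [-6.4, -0.8, 13.3]
opening: -0.0
finger_force: 6.8
```

Request:
drive_tool(plan=[[[0,0,0.001,0,0,0],[0,0,0.001,0,0,0],[0,0,0.001,0,0,0]]])

```text
t: 11.28
tcp_pos: [511.5, 38.4, 144.9]
eef_rot: [0.0, 0.999, -0.053, -0.0]
ft_force: [-9.9, 1.0, 21.3]
opening: 0.4
finger_force: 10.5
```

The force rises to 21 N with no further travel, so the flap is on its stop. I'll retreat straight up and check.

Request:
drive_tool(plan=[[[0,0,-0.01,0,0,0],[0,0,-0.04,0,0,0],[0,0,-0.08,0,0,0],[0,0,-0.12,0,0,0],[0,0,-0.16,0,0,0],[0,0,-0.2,0,0,0],[0,0,-0.2,0,0,0],[0,0,-0.2,0,0,0]]])

```text
t: 11.95
tcp_pos: [513.0, 38.2, 345.6]
eef_rot: [0.0, 0.999, -0.054, 0.003]
ft_force: [0.6, 0.5, -0.6]
opening: 0.0
finger_force: 0.0
```

```bash
python3 -c "
from h import *
s=observe();print(s['ft_force'].round(1),s['tcp_pos'])
d=get_image('scene');a=cv2.resize(d['img'][110:240,230:410],None,fx=3,fy=3)
e=get_image('side');b=cv2.resize(e['img'][130:260,230:400],None,fx=3,fy=3)
b=cv2.copyMakeBorder(b,0,0,0,30,0)
save('fin.png',cv2.resize(np.vstack([a,b]),None,fx=.76,fy=.76))"
```

```text
[ 0.6  0.5 -0.6] [512.98528627  38.19524285 345.59808803]
```

View pics/fin.png

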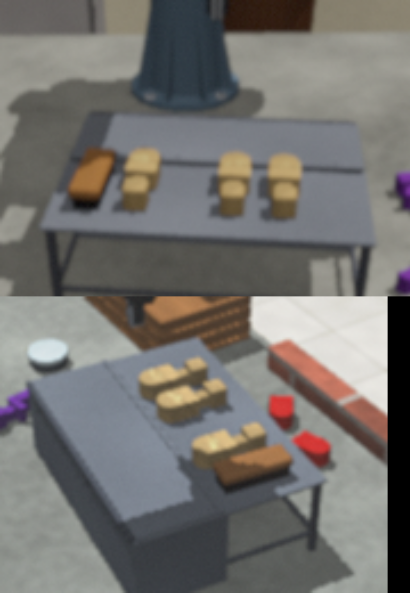

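The flap lies flat and level with the deck. The three whole trees and the brush are where they were, and the robot is clear. I'm handing in.

```bash
python3 -c "
from bench import *
print(sign_off())"
```

```text
the job is handed in; nothing more can be done
None
```

I slid both broken shoe trees off the deck into the bin and pressed the flap fully shut; in the last pictures the whole trees and the brush looked undisturbed, and I handed the job in at about 12 s, with no verdict shown.

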